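# Release the dust drawer of a carver's downdraft box with its release pin

## Task

The dust drawer of the green downdraft box is locked by a hidden spring catch. Take the release pin out of the tool tray and push it through the small round hole beside the drawer until the catch lets go and the drawer springs forward; lay the pin down flat again and pull the drawer out to its stop, ready for emptying. Leave the two chisels, the mallet and the stone where they are.

Things in the scene. Friction and masses are not known exactly. Their poses are not given: they have to be found in the camera images.
- release_pin: Release pin, steel, 150 mm long, 0.13 kg: rear 60 mm a square handle 14 x 14 mm, front 90 mm a straight round shank 8 mm in diameter with a blunt flat end (no blade, no point). Origin on its axis at mid-length; x points to the tip; centre of mass 24 mm behind the origin. It starts in one of the tray's grooves, x along the tray's x, axis 19 mm up.
- pin_tip (a point): Centre of the release pin's blunt tip; same axes as the pin. Gripped by the shank at the tray's scoop, the pin cannot reach the catch (too little of it is free in front of the fingers): lay it on the bench, where its axis is 7 mm up, and take it again by the handle.
- pin_handle (a point): Centre of the pin's square handle, 120 mm behind the tip, on the axis; same axes as the pin.
- tool_tray: Oak tool tray, fixed, 170 (x) x 190 (y) x 28 mm high. Origin: centre of its underside; z up. Three grooves along x, 17 mm wide, at y = -60, 0, +60 mm, floor 12 mm up, closed at the ends; tools lie sunk in them, handles to -x. From x = 0 to +50 mm a finger scoop (floor 4 mm up) crosses the whole tray: only there, 25 to 75 mm behind its tip, can a tool's bare shank be gripped, its axis 19 mm up.
- downdraft_box: Green sheet-steel downdraft box with slotted steel worktop, fixed, 220 deep (x) x 260 wide (y) x 120 mm high. Origin: centre of its underside; x points from front to back (front face at x = -110 mm), z up. Drawer front: y -115 to +45 mm, z 22 to 98 mm, 8 mm proud; access hole at y = +85 mm, z = 75 mm.
- hole_mouth (a point): Centre of the mouth of the round access hole, 15 mm in diameter, 7 mm long, ringed with steel, 75 mm above the bench; box axes: the pin enters level along +x. Behind it is the catch's sprung paddle, 26 x 26 mm: the tip meets it 63 mm inside the mouth and pushes it with 5 to 8 N; the drawer is let go at about 73 mm, hard stop at about 82 mm. It springs back when the pin leaves.
- drawer (a joint): How far the dust drawer is out, m: 0 shut and latched, 0.10 pulled out to its stop (along the box's -x). When the catch lets go a spring pushes it to about 0.035 (0.025 to 0.05); from there it slides with about 2 N and stays where it is left.
- drawer_handle (a point): Centre of the drawer handle's upright bar, 60 mm above the bench, moving with the drawer; box axes. The bar is dark steel, 12 x 12 mm, 60 mm tall (30 to 90 mm above the bench), its centre 34 mm in front of the drawer's face; pinch it across y from above.
- flat_chisel: Steel flat chisel 150 mm long: 14 mm square rear 60 mm, 10 mm round shank, a 15 mm wide, 40 mm long flat blade; in another groove. Origin on its axis at mid-length, x to its tip. Not to be moved.
- point_chisel: Steel point chisel 150 mm long: 14 mm square rear 60 mm, 10 mm round shank, a conical point 40 mm long; in another groove. Origin on its axis at mid-length, x to its tip. Not to be moved.
- mallet: Carver's round wooden mallet standing on its head, 110 mm across and 225 mm tall. Origin: centre of its underside. Not to be moved.
- stone: Small carved stone block 70 x 90 x 45 mm lying on the box's worktop. Origin: centre of its underside. Not to be moved.
Mind the look-alikes: they are no part of the job. Leave any brown or purple look-alike of the release_pin alone.

How it is judged:
On the way:
1. with the pin inside the access hole, the catch lets go and the drawer springs forward (value of joint drawer above 0.012 m and x of pin_tip in the frame of hole_mouth above 0.04 m and y of pin_tip in the frame of hole_mouth between -0.02 and 0.02 m and z of pin_tip in the frame of hole_mouth between -0.02 and 0.02 m), for 0.05 s.
At the end, for the whole second after the job is handed in: The drawer is out to its stop (at least 92 of its 100 mm), and the release pin lies flat (within 7 degrees of level) and still on the bench or back in the tray, its middle less than 25 mm above the bench (value of joint drawer above 0.092 m and height (world z) of release_pin below 0.025 m and angle between release_pin's own x axis and vertical between 1.45 and 1.69 rad and linear speed of release_pin below 0.02 m/s); the robot touches nothing.
It fails at once if a chisel is moved by more than 20 mm (distance of any of flat_chisel, point_chisel from where it was at the start of the episode above 0.02 m).
It fails at once if the mallet is moved by more than 20 mm or tipped (distance of mallet from where it was at the start of the episode above 0.02 m or angle between mallet's own z axis and vertical above 0.3 rad).
It fails at once if the stone is moved by more than 20 mm (distance of stone from where it was at the start of the episode above 0.02 m).
It also fails if it takes over 70 s, if anything falls off the work surface, if the arm or the gripper's body presses on something with over 40 N, if the wrist force passes 120 N, or if a joint passes its speed limit or range.

## Robot

A 6-joint arm with a two-finger parallel gripper is mounted at the origin on the work surface. World frame = base frame: x ahead of the robot, y to its left, z up, the work surface at z = 0. Lengths are in m, angles in rad, forces in N, time in s.
With the tool pointing down it reaches from about 0.3 to 0.875 m from the base axis. Payload 6.4 kg.
Tool frame: the origin (TCP) lies at the very end of the fingers, on their centre line; the grasp point (between the pads) lies 19 mm behind it; z points along the fingers, y is the line along which they close (so a half turn about z gives the same grasp; the last joint's range is limited). The gripper opens to 85 mm and grips with 20 to 120 N. Pads are 22 mm wide; open, the fingers measure 114 mm over their backs; the gripper's body (76 mm by 85 mm) begins 54 mm behind the grasp point. The pads swing forward as they close: fully open they stand 13 mm farther back than shut.
Start: joints at [-1.525, 0.181, 1.607, -0, 1.354, -0.206], TCP at [0.143, -0.557, 0.231] pointing down, gripper open.
Joint ranges: [-2.99, 2.99], [-0.89, 2.07], [0.3, 2.58], [-1.14, 4.28], [0, 2.63], [-3.12, 3.12]. Speed limits (rad/s): [2.57, 2.57, 3.01, 3.14, 3.14, 3.14].

## Interface

Orientations are given as a unit quaternion [w, x, y, z].
In Python, from bench import * gives the robot as it stands. The module is installed in compiled form; this text tells all that it offers.
- The arm moves only by the tool arm_command, never from a script. Its arguments are lists of equal length, an entry for each row: "dp": the shift along the tool's x, y, z in units of 0.25 m (1.0 is 0.25 m), a list of three; "turn": the turn, a rotation vector about the tool's x, y, z in units of 30 degrees (1.0 is 30 degrees), a list of three; "jaw": the opening, from 0 (shut) to 1 (fully open). A call has 1 to 5 rows; each row is the pose to reach, as a shift and turn from the pose commanded when the call began, along the tool's axes at that moment; what a row does not reach only later rows make up. A row lasts 1/8 s, in which the tool goes at most 62.5 mm and 10.7 degrees, less where a joint would pass 70% of its speed; a pose out of reach is approached as far as the arm can. A call with a number of a shift or a turn outside -1 to 1 is refused whole. A call with a gripper value outside its range is refused whole. The fingers move at their own pace and stop on an object; the grip force is fixed at half the most. Time passes only in rows, so rows that repeat a pose let the fingers close. It gives the time, the measured TCP pose, the force, the opening and the grip force at its end, in the units of the state.
- get_obs(): the state, without advancing time (a new reading comes with each control period).
- camera(name): name is "scene" or "top" or "wrist"; returns the picture (384x512x3 uint8, blue, green, red); there is no depth.
- get_calibration(name): a dict with "camera_matrix" (3x3 intrinsics, pixels), "k1" (the pictures are not rectified: a ray, as slopes to the right and down, at radius r is drawn at 1 + k1 r^2 times it, then the intrinsics apply), "R" (3x3) and "t" (3): a world point X has camera coordinates R X + t; the wrist camera has in their place "mount" (4x4, takes a point from camera to tool coordinates, whose origin is the TCP and whose axes are the flange's). Camera axes: x right, y down, z forward; pixel columns grow to the right and rows downward; lengths in m; the calibration is good to about 2 mm. A picture is of the moment at which its call begins: read the wrist's pose just before it. get_calibration takes no time and is no camera call.
- hand_in(): hands the job in; it is judged then, once.
The state is a dict: "time_s": time; "q": joint angles; "dq": joint speeds; "joint_efforts": joint torques, N m; "eef_pos": TCP position; "eef_rot": TCP orientation; "wrist_force": force on the tool from outside, world axes, zero at the start; "torque": the same for the moment, N m; "opening": opening from 0.0 (shut) to 1.0 (fully open); "grasp_force": force on a finger pad.
Only numpy, scipy, OpenCV 4.12 (cv2) and the standard library are available. Lean on these libraries where they do the work, as an engineer would, in place of code of your own. Each camera call takes 0.05 s, during which the arm holds its last target. There are 200 camera calls.

## Working session

There is one attempt and no reset: what is moved stays moved. The work goes in short steps, Python scripts to look and compute and a tool call to move; the robot and the scene stay as the last step left them, time stands still between calls to the robot, and variables do not carry over. Pictures are saved under pics/ and viewed, at most 10 in all, crops included, and the job is handed in when it is done.

Besides the shell and the picture viewer there is one more tool, called after "Emit:" in YAML: its name, and indented under it one key for each argument. arm_command: Moves the arm, as the interface text tells. Its arguments: {"type":"object","properties":{"dp":{"type":"array"},"turn":{"type":"array"},"jaw":{"type":"array"}},"required":["dp","turn","jaw"]}

```bash
mkdir -p pics; python3 - <<'E'
from bench import *
import cv2
o=get_obs();print(o)
for n in("scene","top","wrist"):
    c=get_calibration(n);print(n,c)
    cv2.imwrite(f"pics/{n}0.png",camera(n))
E
```

```text
{'time_s': 0.0, 'q': array([-1.52530979e+00,  1.81527391e-01,  1.60799224e+00, -2.86497925e-07,
        1.35381188e+00, -2.06283154e-01]), 'dq': array([ 0.00105517, -0.00197322,  0.00163486, -0.00170841, -0.00022919,
        0.00181852]), 'joint_efforts': array([ 2.91503568e-05, -4.44864142e+01, -3.51340842e+01, -2.43587328e-04,
        9.02597472e-03,  2.89404852e-05]), 'eef_pos': array([ 0.14324381, -0.55630671,  0.23039946]), 'eef_rot': array([-8.66631109e-04,  9.92086582e-01,  1.25552610e-01,  6.96858734e-05]), 'wrist_force': array([0.98271925, 0.03029627, 0.09559094]), 'torque': array([ 0.03424807, -0.02281141,  0.01504882]), 'grasp_force': 0.0, 'opening': 0.9957973494201613}
scene {'camera_matrix': array([[428.7025737 ,   0.        , 255.06402578],
       [  0.        , 428.7025737 , 194.41691542],
       [  0.        ,   0.        ,   1.        ]]), 'k1': -0.06755851946826436, 'R': array([[-0.72519843,  0.6883259 , -0.01716679],
       [ 0.37780992,  0.37695758, -0.8456729 ],
       [-0.5756274 , -0.61976644, -0.5334254 ]]), 't': array([ 0.50862978, -0.08295796,  1.68146775])}
[... 267 characters left out ...]
-0.98341135,  0.01158286, -0.18101919],
       [ 0.1810498 ,  0.00164292, -0.98347256]]), 't': array([-0.10188424,  0.59143167,  1.13721555])}
wrist {'camera_matrix': array([[337.18990755,   0.        , 251.3343343 ],
       [  0.        , 337.18990755, 189.72338976],
       [  0.        ,   0.        ,   1.        ]]), 'k1': -0.06431744917277947, 'mount': array([[-1.01833662e-03, -9.53378016e-01, -3.01776940e-01,
         7.78742991e-02],
       [ 9.99999431e-01, -1.06720809e-03, -2.92702981e-06,
        -3.14484315e-04],
       [-3.19268226e-04, -3.01776771e-01,  9.53378560e-01,
        -1.42090378e-01],
       [ 0.00000000e+00,  0.00000000e+00,  0.00000000e+00,
         1.00000000e+00]])}
```

View pics/top0.png

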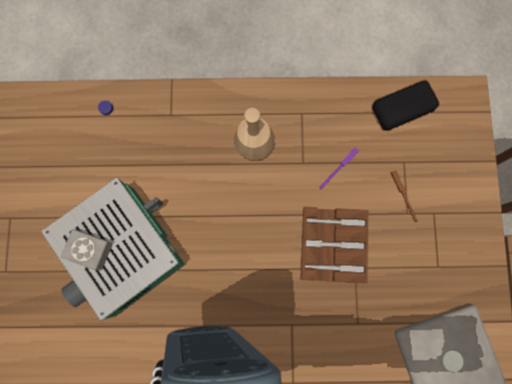

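View pics/scene0.png

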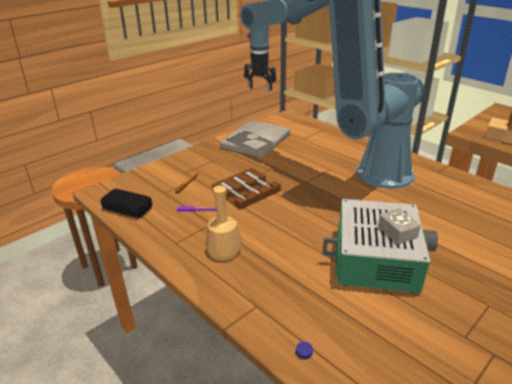

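The top view shows the tray near (335,245) and the box near (112,248), with its drawer handle at (153,205). The mallet is at (254,135), and the purple and brown look-alikes lie off to the right.

```bash
cat > h.py <<'E'
from bench import *
import cv2, numpy as np
from scipy.spatial.transform import Rotation as Ro
def cam(n,o=None):
    c=get_calibration(n);K=c["camera_matrix"]
    if n=="wrist":
        o=o or get_obs();M=c["mount"];q=o["eef_rot"]
        Rt=Ro.from_quat(np.roll(q,-1)).as_matrix()
        Rc=Rt@M[:3,:3];C=Rt@M[:3,3]+o["eef_pos"]
    else: Rc=c["R"].T;C=-Rc@c["t"]
    return K,c["k1"],Rc,C
def ray(cm,u,v):
    K,k,Rc,C=cm
    d=cv2.undistortPoints(np.array([[[u,v]]],float),K,np.array([k,0,0,0.]))[0,0]
    return C,Rc@np.array([d[0],d[1],1])
def onz(cm,u,v,z):
    C,d=ray(cm,u,v);return C+d*(z-C[2])/d[2]
def proj(cm,X):
    K,k,Rc,C=cm
    p=Rc.T@(np.asarray(X,float)-C);s=p[:2]/p[2];s=s*(1+k*(s@s))
    return K[:2,:2]@s+K[:2,2]
E
python3 - <<'E'
from h import *
t=cv2.imread("pics/top0.png")
a=cv2.resize(t[195:295,285:385],None,fx=4,fy=4,interpolation=cv2.INTER_CUBIC)
s=cv2.imread("pics/scene0.png")
b=cv2.resize(t[170:330,30:190],(400,400),interpolation=cv2.INTER_CUBIC)
cv2.imwrite("pics/c1.png",np.hstack([a,b]))
E
```

```text
(no output)
```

View pics/c1.png

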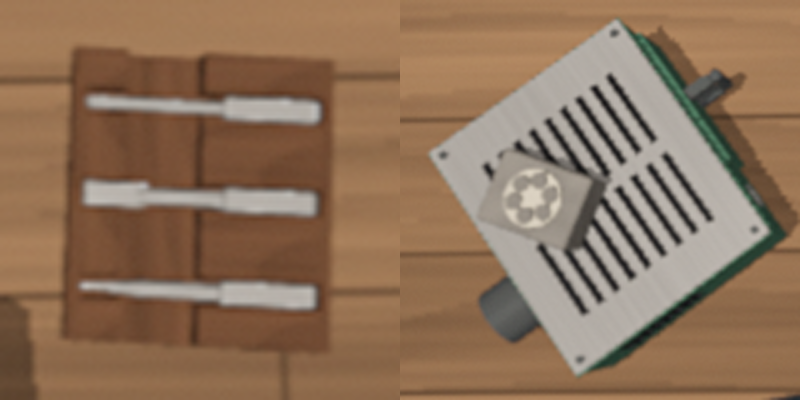

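In the crop, the top tool is the pin: plain shank, tip at crop (88,101), rear at (320,112). Below it are the flat chisel and then the point chisel. The box front faces the upper right, with its handle at (710,88).

```bash
python3 - <<'E'
from h import *
t=cv2.imread("pics/top0.png");cm=cam("top")
hsv=cv2.cvtColor(t,cv2.COLOR_BGR2HSV)
g=((hsv[...,1]<45)&(hsv[...,2]>110)).astype(np.uint8)
def big(x0,x1,y0,y1):
    m=np.zeros_like(g);m[y0:y1,x0:x1]=g[y0:y1,x0:x1];return m
m=cv2.morphologyEx(big(30,195,165,330),cv2.MORPH_OPEN,np.ones((3,3)))
cs=cv2.findContours(m,0,2)[0];h=cv2.convexHull(np.vstack([c for c in cs if cv2.contourArea(c)>200]))
w=np.array([onz(cm,*p,.12)[:2] for p in h[:,0].astype(float)],np.float32)
r=cv2.minAreaRect(w);print("box",r);bp=cv2.boxPoints(r);print(bp)
for n,(y0,y1) in dict(pin=(212,230),flat=(234,252),pt=(260,276)).items():
    ys,xs=np.nonzero(big(303,370,y0,y1))
    P=np.array([onz(cm,x,y,.022)[:2] for x,y in zip(xs,ys)])
    c=P.mean(0);d=np.linalg.svd(P-c)[2][0];d*=np.sign(d[1]);s=(P-c)@d
    print(n,len(P),"tip",c+d*s.max(),"rear",c+d*s.min(),"len",np.ptp(s),np.degrees(np.arctan2(d[1],d[0])))
b=(hsv[...,0]<20)&(hsv[...,1]>100)&(hsv[...,2]<135)
mm=np.zeros_like(g);mm[200:290,295:375]=b[200:290,295:375]
cs=max(cv2.findContours(cv2.morphologyEx(mm,cv2.MORPH_OPEN,np.ones((3,3))),0,2)[0],key=cv2.contourArea)
w=np.array([onz(cm,*p,.028)[:2] for p in cs[:,0].astype(float)],np.float32);print("tray",cv2.minAreaRect(w))
print("handle", onz(cm,30+(712-400)/2.5,170+86/2.5,.09))
E
```

```text
box ((0.4627549648284912, 0.2644313871860504), (0.26249584555625916, 0.22390106320381165), 36.664363861083984)
[[0.2906262  0.2758606 ]
 [0.42432344 0.09625899]
 [0.63488376 0.25300217]
 [0.5011865  0.43260378]]
pin 253 tip [ 0.53523027 -0.22037397] rear [ 0.52639209 -0.36969883] len 0.14958619408324797 86.61275384843603
flat 317 tip [ 0.47566439 -0.21595569] rear [ 0.4662531  -0.36415467] len 0.14849750743070822 86.36634464076695
pt 260 tip [ 0.41592157 -0.21202894] rear [ 0.4064086  -0.36123949] len 0.14951349230840613 86.35202506400705
tray ((0.46229758858680725, -0.288041353225708), (0.17358919978141785, 0.20616064965724945), 86.1687240600586)
handle [0.56923637 0.1640834  0.09      ]
```

```bash
cat >> h.py <<'E'
def pose(yaw): # tool down, tool x at yaw deg
    c,s=np.cos(np.radians(yaw)),np.sin(np.radians(yaw))
    return np.array([[c,s,0],[s,-c,0],[0,0,-1]],float)
def plan(p,yaw,n=1,start=None):
    o=get_obs();R=Ro.from_quat(np.roll(o["eef_rot"],-1));P=o["eef_pos"]
    if start: P=np.array(start[0]);R=Ro.from_matrix(pose(start[1]))
    p=np.array(p,float);T=Ro.from_matrix(pose(yaw));rv=(R.inv()*T).as_rotvec()
    for i in range(n):
        d=R.inv().apply((p-P)/n)/.25
        print("dp",d.round(3),"turn",(rv/n/np.radians(30)).round(3))
        R=R*Ro.from_rotvec(rv/n)
    return
E
python3 - <<'E'
from h import *
plan([.532,-.270,.12],86.4,3)
E
```

```text
dp [ 0.597 -0.241  0.148] turn [-0.001 -0.001 -0.8  ]
dp [0.643 0.023 0.148] turn [-0.001 -0.001 -0.8  ]
dp [0.579 0.283 0.148] turn [-0.001 -0.001 -0.8  ]
```

Emit:
arm_command:
  dp:
    - [0.6,-0.24,0.15]
    - [0.6,-0.24,0.15]
    - [0.6,-0.24,0.15]
    - [0.6,-0.24,0.15]
  turn:
    - [0,0,-0.8]
    - [0,0,-0.8]
    - [0,0,-0.8]
    - [0,0,-0.8]
  jaw: [0.45,0.45,0.45,0.45]

```text
time_s: 0.65
eef_pos: [0.2753, -0.4588, 0.1926]
eef_rot: [-0.001, 0.944, 0.331, 0.0]
wrist_force: [0.2, -1.0, -0.2]
opening: 0.452
grasp_force: 0.0
```

Emit:
arm_command:
  dp:
    - [0.64,0.02,0.15]
    - [0.64,0.02,0.15]
    - [0.64,0.02,0.15]
    - [0.64,0.02,0.15]
  turn:
    - [0,0,-0.8]
    - [0,0,-0.8]
    - [0,0,-0.8]
    - [0,0,-0.8]
  jaw: [0.45,0.45,0.45,0.45]

```text
time_s: 1.15
eef_pos: [0.4029, -0.3645, 0.1555]
eef_rot: [-0.001, 0.855, 0.519, -0.0]
wrist_force: [-0.5, -0.2, 0.2]
opening: 0.45
grasp_force: 0.0
```

Emit:
arm_command:
  dp:
    - [0.58,0.28,0.15]
    - [0.58,0.28,0.15]
    - [0.58,0.28,0.15]
    - [0.58,0.28,0.15]
    - [0.58,0.28,0.15]
  turn:
    - [0,0,-0.8]
    - [0,0,-0.8]
    - [0,0,-0.8]
    - [0,0,-0.8]
    - [0,0,-0.8]
  jaw: [0.45,0.45,0.45,0.45,0.45]

```text
time_s: 1.78
eef_pos: [0.5305, -0.2714, 0.1191]
eef_rot: [0.0, 0.729, 0.684, -0.0]
wrist_force: [-0.5, 0.1, 0.1]
opening: 0.453
grasp_force: 0.0
```

```bash
python3 - <<'E'
from h import *
o=get_obs();cm=cam("wrist",o);im=camera("wrist");print(o["eef_pos"],o["opening"],o["wrist_force"])
for X in([.535,-.220,.019],[.532,-.270,.019],[.5264,-.3697,.019]): 
    u=proj(cm,X);print(u);cv2.drawMarker(im,tuple(int(x) for x in u),(0,0,255),0,12)
cv2.imwrite("pics/w1.png",im)
plan([.532,-.270,.12],86.4)
E
```

```text
[ 0.53047189 -0.27141118  0.11912811] 0.4528831373899199 [-0.47323387  0.09259045  0.11340547]
[252.30473517 121.6234453 ]
[252.60394377 188.92297803]
[253.53753786 301.14892252]
dp [ 0.007  0.006 -0.003] turn [ 0.     0.002 -0.004]
```

View pics/w1.png

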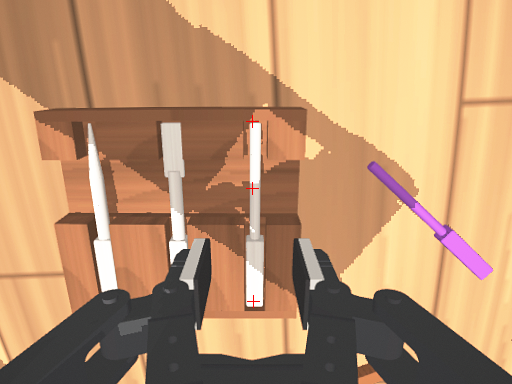

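The wrist view puts the markers on the pin's tip, shank and rear within about 2 px, with the shank in the scoop at (255,189). The fingers clear the chisel, so I descend and grip.

Emit:
arm_command:
  dp:
    - [0.007,0.01,0.25]
    - [0.007,0.01,0.4]
    - [0.007,0.01,0.444]
    - [0.007,0.01,0.444]
    - [0.007,0.01,0.444]
  turn:
    - [0,0,0]
    - [0,0,0]
    - [0,0,0]
    - [0,0,0]
    - [0,0,0]
  jaw: [0.45,0.45,0.45,0.45,0.45]

```text
time_s: 2.45
eef_pos: [0.535, -0.2697, 0.01]
eef_rot: [0.002, 0.729, 0.684, 0.0]
wrist_force: [0.0, -0.5, 0.3]
opening: 0.448
grasp_force: 0.0
```

Emit:
arm_command:
  dp:
    - [0,0,0]
    - [0,0,0]
    - [0,0,0]
    - [0,0,0]
    - [0,0,0]
  turn:
    - [0,0,0]
    - [0,0,0]
    - [0,0,0]
    - [0,0,0]
    - [0,0,0]
  jaw: [0,0,0,0,0]

```text
time_s: 3.08
eef_pos: [0.5344, -0.2685, 0.0083]
eef_rot: [0.001, 0.729, 0.685, 0.0]
wrist_force: [0.8, -0.7, 2.8]
opening: 0.061
grasp_force: 58.8
```

Emit:
arm_command:
  dp:
    - [0,0,-0.08]
    - [0,0,-0.2]
    - [0,0,-0.28]
    - [0,0,-0.28]
    - [0,0,-0.28]
  turn:
    - [0,0,0]
    - [0,0,0]
    - [0,0,0]
    - [0,0,0]
    - [0,0,0]
  jaw: [0,0,0,0,0]

```text
time_s: 3.7
eef_pos: [0.5332, -0.2677, 0.0771]
eef_rot: [-0.001, 0.729, 0.685, -0.0]
wrist_force: [-0.5, 0.3, -1.5]
opening: 0.058
grasp_force: 58.6
```

```bash
python3 - <<'E'
from h import *
o=get_obs();im=camera("wrist");print(o["eef_pos"],o["opening"],o["wrist_force"],o["torque"])
cv2.imwrite("pics/w2.png",im)
plan([.550,.005,.08],126.66,2)
E
```

```text
[ 0.53321395 -0.26768325  0.07705702] 0.057942061050099206 [-0.48749824  0.28512676 -1.53369833] [ 0.13136768 -0.01832204 -0.00568848]
dp [ 0.546 -0.    -0.006] turn [-0.001 -0.002 -0.671]
dp [ 0.513  0.188 -0.007] turn [-0.001 -0.002 -0.671]
```

View pics/w2.png

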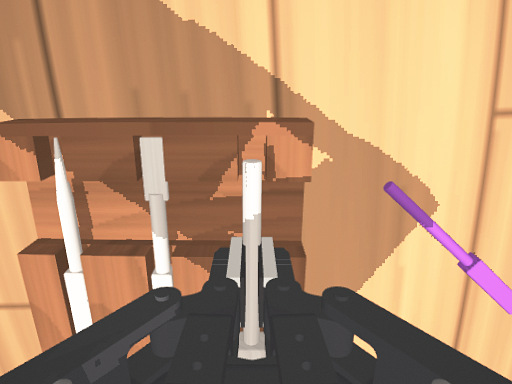

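The pin is held by its shank with its tip at (252,163), and the chisels are undisturbed. Next I carry it in front of the hole.

```bash
python3 - <<'E'
from h import *
plan([.529,.033,.08],126.66,2)
cm=cam("top");print(onz(cm,254,150,0),onz(cm,236,140,0.05),onz(cm,273,140,.05))
cw=cam("wrist")
for z in(.07,.08,.09,.1): print(z,onz(cw,252,163,z))
E
```

```text
dp [ 0.599 -0.045 -0.006] turn [-0.001 -0.002 -0.671]
dp [ 0.578  0.163 -0.007] turn [-0.001 -0.002 -0.671]
[ 0.73306508 -0.08232891  0.        ] [ 0.74646408 -0.03604174  0.05      ] [ 0.74525109 -0.13393431  0.05      ]
0.07 [ 0.53648269 -0.22437661  0.07      ]
0.08 [ 0.53662788 -0.22207894  0.08      ]
0.09 [ 0.53677306 -0.21978128  0.09      ]
0.1 [ 0.53691825 -0.21748361  0.1       ]
```

Tip distance is 48 mm, consistent with a level hold.

Emit:
arm_command:
  dp:
    - [0.6,-0.045,0]
    - [0.6,-0.045,0]
    - [0.6,-0.045,0]
    - [0.6,-0.045,0]
  turn:
    - [0,0,-0.67]
    - [0,0,-0.67]
    - [0,0,-0.67]
    - [0,0,-0.67]
  jaw: [0,0,0,0]

```text
time_s: 4.25
eef_pos: [0.5308, -0.1154, 0.0765]
eef_rot: [-0.001, 0.597, 0.802, -0.0]
wrist_force: [0.7, -0.7, -1.4]
opening: 0.059
grasp_force: 58.7
```

Emit:
arm_command:
  dp:
    - [0.58,0.165,0]
    - [0.58,0.165,0]
    - [0.58,0.165,0]
    - [0.58,0.165,0]
    - [0.58,0.165,0]
  turn:
    - [0,0,-0.67]
    - [0,0,-0.67]
    - [0,0,-0.67]
    - [0,0,-0.67]
    - [0,0,-0.67]
  jaw: [0,0,0,0,0]

```text
time_s: 4.88
eef_pos: [0.5304, 0.0317, 0.0774]
eef_rot: [-0.0, 0.45, 0.893, -0.0]
wrist_force: [-0.0, 0.4, -0.4]
opening: 0.057
grasp_force: 58.8
```

```bash
python3 - <<'E'
from h import *
o=get_obs();cm=cam("wrist",o);im=camera("wrist");print(o["eef_pos"],o["eef_rot"])
plan([.529,.033,.08],126.66)
for X in([.4603,.1255,.075],[.4242,.0963,.12],[.6349,.253,.12]):
    u=proj(cm,X);print(u);cv2.drawMarker(im,tuple(int(x) for x in u),(0,0,255),0,12)
cv2.imwrite("pics/w3.png",im)
E
```

```text
[0.53044321 0.031703   0.07744935] [-4.26562546e-05  4.49511697e-01  8.93274396e-01 -2.92203551e-04]
dp [ 0.009 -0.001 -0.01 ] turn [-0.001  0.    -0.004]
[248.15665989 -23.43432002]
[ 70.67937552 -61.38064927]
[712.03257253  46.78159887]
```

View pics/w3.png

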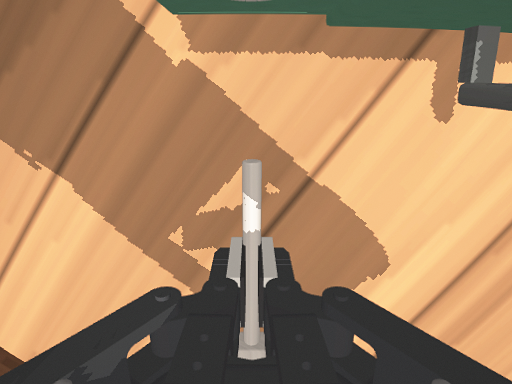

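The wrist view shows the hole's ring just entering at (250,0), in line with the pin, and the drawer handle at (480,60). Now I lay the pin down.

Emit:
arm_command:
  dp:
    - [0,0,0.15]
    - [0,0,0.25]
    - [0,0,0.292]
    - [0,0,0.294]
    - [0,0,0.294]
  turn:
    - [0,0,0]
    - [0,0,0]
    - [0,0,0]
    - [0,0,0]
    - [0,0,0]
  jaw: [0,0,0,0,0]

```text
time_s: 5.55
eef_pos: [0.5312, 0.0325, 0.0053]
eef_rot: [0.001, 0.449, 0.893, 0.0]
wrist_force: [-0.2, 0.1, -2.0]
opening: 0.062
grasp_force: 58.8
```

Emit:
arm_command:
  dp:
    - [0,0,0]
    - [0,0,0]
    - [0,0,0]
    - [0,0,0]
    - [0,0,0]
  turn:
    - [0,0,0]
    - [0,0,0]
    - [0,0,0]
    - [0,0,0]
    - [0,0,0]
  jaw: [0.1,0.15,0.3,0.5,0.5]

```text
time_s: 6.18
eef_pos: [0.5302, 0.033, 0.0043]
eef_rot: [-0.0, 0.449, 0.893, -0.0]
wrist_force: [-0.2, -0.7, -0.2]
opening: 0.503
grasp_force: 0.0
```

Emit:
arm_command:
  dp:
    - [0,0,-0.2]
    - [0,0,-0.4]
    - [-0.28,0,-0.6]
    - [-0.28,0,-0.6]
    - [-0.28,0,-0.6]
  turn:
    - [0,0,0]
    - [0,0,0]
    - [0,0,0]
    - [0,0,0]
    - [0,0,0]
  jaw: [0.5,0.5,0.5,0.5,0.5]

```text
time_s: 6.8
eef_pos: [0.5734, -0.0244, 0.1556]
eef_rot: [0.002, 0.45, 0.893, 0.0]
wrist_force: [0.7, 0.8, 0.2]
opening: 0.499
grasp_force: 0.0
```

```bash
python3 - <<'E'
from h import *
o=get_obs();im=camera("wrist");print(o["eef_pos"],o["eef_rot"])
cv2.imwrite("pics/w4.png",im)
E
```

```text
[ 0.57338277 -0.02437562  0.15562676] [1.53191746e-03 4.49857613e-01 8.93098913e-01 3.36973876e-04]
```

View pics/w4.png

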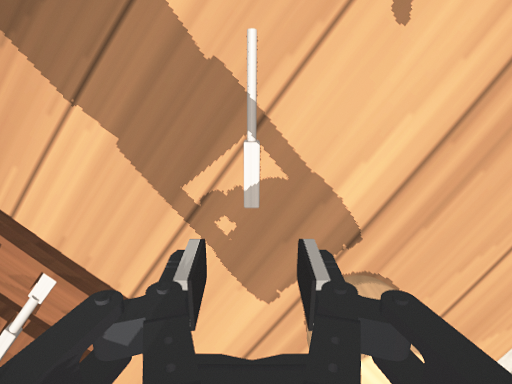

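The pin lies flat, with its tip at (252,29), shoulder at (252,142) and rear at (251,207). It's in line with the tool.

```bash
python3 - <<'E'
from h import *
im=cv2.imread("pics/w4.png");cm=cam("wrist")
t,s,r=[onz(cm,*p) for p in((252,29,.007),(252,141.5,.014),(251.2,207,.014))]
print(t,s,r,np.linalg.norm(t[:2]-s[:2]),np.linalg.norm(s-r))
d=t-r;yaw=np.degrees(np.arctan2(d[1],d[0]));print(yaw)
h=(s+r)/2;print(h)
plan([h[0],h[1],.0035],yaw)
E
```

```text
[0.50176382 0.07321968 0.007     ] [0.55460706 0.00190264 0.014     ] [ 0.58898141 -0.04566824  0.014     ] 0.08876107826438545 0.058690583204316325
126.26421615521387
[ 0.57179424 -0.0218828   0.014     ]
dp [0.004 0.003 0.602] turn [-0.    -0.001  0.01 ]
```

Emit:
arm_command:
  dp:
    - [0.24,0,0]
    - [0.24,0,0]
    - [0.24,0,0]
    - [0.24,0,0]
  turn:
    - [0,0.75,0]
    - [0,0.75,0]
    - [0,0.75,0]
    - [0,0.75,0]
  jaw: [0.5,0.5,0.5,0.5]

```text
time_s: 7.35
eef_pos: [0.5353, 0.0254, 0.153]
eef_rot: [-0.175, 0.441, 0.876, 0.087]
wrist_force: [0.0, 0.1, -0.3]
opening: 0.498
grasp_force: 0.0
```

Emit:
arm_command:
  dp:
    - [0,0,0]
    - [0,0,0]
    - [0,0,0]
    - [0,0,0]
    - [0,0,0]
  turn:
    - [0,0.75,0]
    - [0,0.75,0]
    - [0,0.75,0]
    - [0,0.75,0]
    - [0,0.75,0]
  jaw: [0.5,0.5,0.5,0.5,0.5]

```text
time_s: 7.98
eef_pos: [0.5363, 0.0259, 0.1557]
eef_rot: [-0.34, 0.414, 0.827, 0.171]
wrist_force: [0.1, 0.4, 0.7]
opening: 0.499
grasp_force: 0.0
```

```bash
python3 - <<'E'
from h import *
o=get_obs();im=camera("wrist");print(o["eef_pos"],o["eef_rot"],o["q"])
cv2.imwrite("pics/w5.png",im);np.save("w5.npy",np.r_[o["eef_pos"],o["eef_rot"]])
print(proj(cam("wrist",o),[.4603,.1255,.075]))
E
```

```text
[0.53633166 0.02587094 0.15571314] [-0.34007986  0.41443149  0.82660664  0.17121241] [-0.3983059   0.59767763  1.4060997   0.37866069  1.82618837 -1.07572389]
[248.56649675 137.92508714]
```

View pics/w5.png

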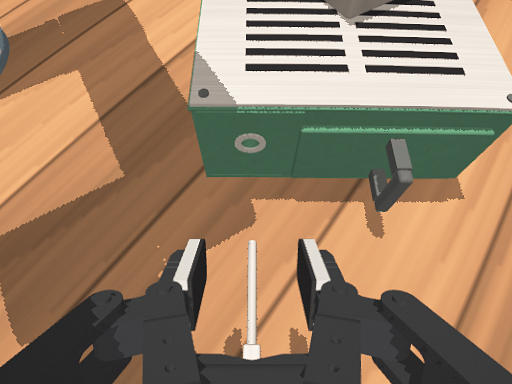

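The hole's ring is at (250,143), against a prediction of (248.6,138). The drawer handle is at (398,165), and the pin lies along the hole's axis. I'll refine using the ring and the box edge.

```bash
python3 - <<'E'
from h import *
im=cv2.imread("pics/w5.png");v=np.load("w5.npy");cm=cam("wrist",dict(eef_pos=v[:3],eef_rot=v[3:]))
hsv=cv2.cvtColor(im,cv2.COLOR_BGR2HSV)
sub=(hsv[120:165,225:275,1]<70).astype(np.uint8)
n,l,s,c=cv2.connectedComponentsWithStats(sub);k=1+np.argmax(s[1:,4])
cs=max(cv2.findContours((l==k).astype(np.uint8),0,1)[0],key=len)
x,y,w,hh=s[k][:4];u=(225+x+(w-1)/2,120+y+(hh-1)/2);print(s[k],u,cv2.fitEllipse(cs))
H=onz(cm,*u,.075);print("hole",H)
# worktop front edge z=.12: lowest white pixel per column
wh=(hsv[...,1]<40)&(hsv[...,2]>120)
P=[]
for cx in range(215,480,5):
    r=np.nonzero(wh[60:125,cx])[0]
    if len(r): P.append(onz(cm,cx,60+r.max()+.5,.12)[:2])
P=np.array(P,np.float32);L=cv2.fitLine(P,cv2.DIST_HUBER,0,.01,.01).ravel();d=L[:2]
print("edge yaw",np.degrees(np.arctan2(d[1],d[0]))%180, L)
nrm=np.array([d[1],-d[0]]);print("hole to edge dist",(H[:2]-L[2:])@nrm, np.abs((P-L[2:])@nrm).max())
# bottom edge of green face at z=0, and drawer handle
g=(hsv[...,0]>60)&(hsv[...,0]<95)&(hsv[...,1]>90)
B=[]
for cx in range(215,285,5):
    r=np.nonzero(g[150:200,cx])[0]
    B.append(onz(cm,cx,150+r.max()+.5,0)[:2])
B=np.array(B,np.float32);L2=cv2.fitLine(B,cv2.DIST_HUBER,0,.01,.01).ravel();print("bottom",np.degrees(np.arctan2(L2[1],L2[0]))%180,(B.mean(0)-L[2:])@nrm)
for z,p in((.09,(396,141)),(.03,(383,207))): print(onz(cm,*p,z))
E
```

```text
[  9  13  32  21 438] (np.float64(249.5), np.float64(143.0)) ((24.58897590637207, 22.77246856689453), (20.039731979370117, 31.7602481842041), 90.160400390625)
hole [0.46409477 0.1217607  0.075     ]
edge yaw 36.56462 [0.80318546 0.59572905 0.52119064 0.1652298 ]
hole to edge dist 0.0009000800194038164 0.0007280391
bottom 36.68351 -0.008829679
[0.5637712 0.1860433 0.09     ]
[0.58615933 0.16368508 0.03      ]
```

Emit:
arm_command:
  dp:
    - [0,0,0]
    - [0,0,0]
    - [0,0,0]
    - [0,0,0]
  turn:
    - [0,-0.75,0]
    - [0,-0.75,0]
    - [0,-0.75,0]
    - [0,-0.75,0]
  jaw: [0.5,0.5,0.5,0.5]

```text
time_s: 8.52
eef_pos: [0.5362, 0.0254, 0.1552]
eef_rot: [-0.174, 0.44, 0.877, 0.088]
wrist_force: [0.8, -1.3, 0.3]
opening: 0.496
grasp_force: 0.0
```

Emit:
arm_command:
  dp:
    - [0,0,0]
    - [0,0,0]
    - [0,0,0]
    - [0,0,0]
    - [0,0,0]
  turn:
    - [0,-0.75,0]
    - [0,-0.75,0]
    - [0,-0.75,0]
    - [0,-0.75,0]
    - [0,-0.75,0]
  jaw: [0.5,0.5,0.5,0.5,0.5]

```text
time_s: 9.15
eef_pos: [0.5367, 0.0239, 0.1538]
eef_rot: [-0.001, 0.45, 0.893, 0.0]
wrist_force: [1.2, 0.9, -0.2]
opening: 0.502
grasp_force: 0.0
```

```bash
python3 - <<'E'
from h import *
o=get_obs();print(o["eef_pos"],o["eef_rot"])
plan([.5718,-.0219,.004],126.3)
E
```

```text
[0.53673935 0.02391108 0.15382382] [-1.16674407e-03  4.49917213e-01  8.93069482e-01  2.00032390e-04]
dp [-0.232  0.004  0.599] turn [-0.001 -0.004  0.007]
```

Emit:
arm_command:
  dp:
    - [-0.232,0.003,0.1]
    - [-0.232,0.003,0.3]
    - [-0.232,0.003,0.5]
    - [-0.232,0.003,0.598]
    - [-0.232,0.003,0.598]
  turn:
    - [0,0,0.007]
    - [0,0,0.007]
    - [0,0,0.007]
    - [0,0,0.007]
    - [0,0,0.007]
  jaw: [0.5,0.5,0.5,0.5,0.5]

```text
time_s: 9.78
eef_pos: [0.5694, -0.0217, 0.0019]
eef_rot: [-0.003, 0.452, 0.892, -0.0]
wrist_force: [0.2, -0.7, 0.4]
opening: 0.495
grasp_force: 0.0
```

Emit:
arm_command:
  dp:
    - [0,0,0]
    - [0,0,0]
    - [0,0,0]
    - [0,0,0]
    - [0,0,0]
  turn:
    - [0,0,0]
    - [0,0,0]
    - [0,0,0]
    - [0,0,0]
    - [0,0,0]
  jaw: [0.3,0,0,0,0]

```text
time_s: 10.4
eef_pos: [0.573, -0.0217, 0.0066]
eef_rot: [0.002, 0.451, 0.893, 0.0]
wrist_force: [-0.6, -1.4, 6.7]
opening: 0.14
grasp_force: 60.0
```

Emit:
arm_command:
  dp:
    - [0,0,0]
    - [0,0,0]
  turn:
    - [0,0,0]
    - [0,0,0]
  jaw: [0,0]

```text
time_s: 10.65
eef_pos: [0.573, -0.0217, 0.0066]
eef_rot: [0.002, 0.451, 0.893, 0.0]
wrist_force: [-0.4, -2.2, 6.1]
opening: 0.136
grasp_force: 60.0
```

Emit:
arm_command:
  dp:
    - [0,0,-0.1]
    - [0,0,-0.2]
    - [0,0,-0.272]
    - [0,0,-0.272]
    - [0,0,-0.272]
  turn:
    - [0,0,0]
    - [0,0,0]
    - [0,0,0]
    - [0,0,0]
    - [0,0,0]
  jaw: [0,0,0,0,0]

```text
time_s: 11.28
eef_pos: [0.5707, -0.0209, 0.072]
eef_rot: [-0.001, 0.451, 0.893, -0.0]
wrist_force: [-0.3, -0.1, -1.8]
opening: 0.135
grasp_force: 59.2
```

```bash
python3 - <<'E'
from h import *
o=get_obs();im=camera("wrist");print(o["eef_pos"],o["eef_rot"],o["wrist_force"])
cv2.imwrite("pics/w6.png",im)
cv2.imwrite("pics/w6c.png",im[0:384,100:400])
P=o["eef_pos"];a=np.radians(126.57);x=np.array([np.cos(a),np.sin(a),0]);y=np.array([np.sin(a),-np.cos(a),0])
print("lateral",P@y,"depth",P@x, "hole depth",np.array([.4641,.1218,0])@x)
E
```

```text
[ 0.57072387 -0.02092852  0.07198292] [-6.31816266e-04  4.50737834e-01  8.92656141e-01 -1.41450495e-04] [-0.30898201 -0.13250254 -1.80121715]
lateral 0.44589589916429107 depth -0.35684812655976117 hole depth -0.17869166122879354
```

View pics/w6.png

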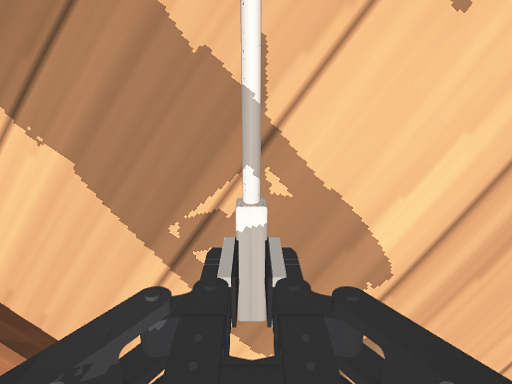

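The pin is held by its handle, straight along the tool, with its shoulder at (252,203). The fingers brushed the bench when closing, so I'm checking the pin's pitch from the scene camera.

```bash
python3 - <<'E'
from h import *
o=get_obs();im=camera("scene");cm=cam("scene")
P=o["eef_pos"];R=Ro.from_quat(np.roll(o["eef_rot"],-1)).as_matrix();x=R[:,0]
tip=P+.12*x;rear=P-.03*x
for z in(.065,.07,.075,.08): print(z,proj(cm,[*tip[:2],z]),proj(cm,[*(P+.03*x)[:2],z]),proj(cm,[*rear[:2],z]))
u0=proj(cm,[*P[:2],.07]).astype(int)
c=im[u0[1]-40:u0[1]+60,u0[0]-50:u0[0]+83];print(u0-[50,40])
cv2.imwrite("pics/s2.png",cv2.resize(c,None,fx=6,fy=6,interpolation=cv2.INTER_CUBIC))
E
```

```text
0.065 [319.46930862 220.24697058] [290.24320577 217.70272941] [271.06146141 216.02588129]
0.07 [319.5736864  218.91859696] [290.28703515 216.38185298] [271.06619476 214.7104089 ]
0.075 [319.67840887 217.58471902] [290.33099761 215.05556174] [271.07092675 213.38958553]
0.08 [319.78347723 216.24530783] [290.37509351 213.72382752] [271.07565723 212.06338359]
[230 175]
```

View pics/s2.png

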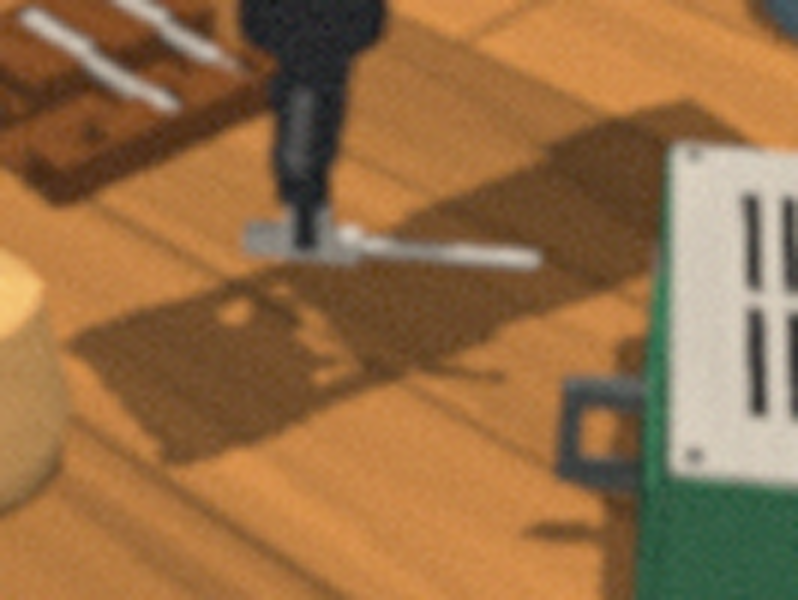

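The tip is at about (320,218), or z ≈ 0.073. The rear is at (270.5,215), so the pin is level within about 1.5°. I raise it 2 mm, shift it 1.2 mm sideways and approach.

Emit:
arm_command:
  dp:
    - [0.1,-0.005,-0.009]
    - [0.18,-0.005,-0.009]
    - [0.18,-0.005,-0.009]
    - [0.18,-0.005,-0.009]
  turn:
    - [0,0,-0.005]
    - [0,0,-0.005]
    - [0,0,-0.005]
    - [0,0,-0.005]
  jaw: [0,0,0,0]

```text
time_s: 11.88
eef_pos: [0.544, 0.0143, 0.075]
eef_rot: [0.0, 0.449, 0.893, -0.0]
wrist_force: [1.3, 0.1, -0.9]
opening: 0.141
grasp_force: 59.1
```

```bash
cat >> h.py <<'E'
def lat():
    o=get_obs();P=o["eef_pos"];a=np.radians(126.57);x=np.array([np.cos(a),np.sin(a),0]);y=np.array([np.sin(a),-np.cos(a),0])
    q=o["eef_rot"];print("lat",P@y,"tipdepth",P@x+.119,"z",P[2],"yaw",2*np.degrees(np.arctan2(q[2],q[1])),"F",[round(float(o["wrist_force"]@k),1) for k in(x,y)],o["wrist_force"][2],q,o["q"])
E
python3 -c "
from h import *
lat()
im=camera('wrist');cv2.imwrite('pics/w7.png',im)"
```

```text
lat 0.44540925305165996 tipdepth -0.19366011226054047 z 0.0750198557306523 yaw 126.59086229042855 F [-0.7, 1.1] -0.8697880698646034 [ 2.95337705e-04  4.49390216e-01  8.93335517e-01 -2.18779041e-05] [-1.91847576e-01  3.08519359e-01  1.80009739e+00 -2.35378105e-04
  1.03241917e+00 -8.30357967e-01]
```

Emit:
arm_command:
  dp:
    - [0.03,-0.002,0.001]
    - [0.07,-0.002,0.001]
    - [0.11,-0.002,0.001]
    - [0.11,-0.002,0.001]
  turn:
    - [0,0,0]
    - [0,0,0]
    - [0,0,0]
    - [0,0,0]
  jaw: [0,0,0,0]

```text
time_s: 12.42
eef_pos: [0.5262, 0.037, 0.0747]
eef_rot: [-0.0, 0.449, 0.893, -0.0]
wrist_force: [-0.2, 0.2, -0.8]
opening: 0.137
grasp_force: 59.1
```

```bash
python3 -c "
from h import *
lat()"
```

```text
lat 0.4445960760954166 tipdepth -0.16479499022774086 z 0.07466154833187522 yaw 126.62829774267605 F [0.3, -0.0] -0.7649764978150942 [-3.07745561e-04  4.49098350e-01  8.93482274e-01 -5.87140295e-05] [-1.55139189e-01  2.77261257e-01  1.84224030e+00  8.94101764e-05
  1.02271302e+00 -7.94470195e-01]
```

No contact force, so the tip is in the hole.

Emit:
arm_command:
  dp:
    - [0.04,0,0]
    - [0.08,0,0]
    - [0.12,0,0]
    - [0.16,0,0]
    - [0.16,0,0]
  turn:
    - [0,0,0]
    - [0,0,0]
    - [0,0,0]
    - [0,0,0]
    - [0,0,0]
  jaw: [0,0,0,0,0]

```text
time_s: 13.05
eef_pos: [0.5025, 0.069, 0.0747]
eef_rot: [-0.0, 0.449, 0.893, -0.0]
wrist_force: [0.5, 0.2, -1.6]
opening: 0.141
grasp_force: 59.1
```

Emit:
arm_command:
  dp:
    - [0.02,0,0]
    - [0.04,0,0]
    - [0.06,0,0]
    - [0.06,0,0]
  turn:
    - [0,0,0]
    - [0,0,0]
    - [0,0,0]
    - [0,0,0]
  jaw: [0,0,0,0]

```text
time_s: 13.55
eef_pos: [0.4945, 0.0802, 0.075]
eef_rot: [0.001, 0.449, 0.893, -0.0]
wrist_force: [1.0, -2.4, -1.5]
opening: 0.136
grasp_force: 59.1
```

```bash
python3 -c "
from h import *
lat()"
```

```text
lat 0.44487346426602326 tipdepth -0.11121166979268249 z 0.07504207353826366 yaw 126.58889360515008 F [-2.5, -0.6] -1.484953261117807 [ 5.50553879e-04  4.49405515e-01  8.93327699e-01 -5.57336704e-05] [-7.63185607e-02  2.23260712e-01  1.91021920e+00 -6.16950948e-04
  1.00713667e+00 -7.14585852e-01]
```

Contact with the paddle. I push on about 12 mm.

Emit:
arm_command:
  dp:
    - [0.012,0,0]
    - [0.024,0,0]
    - [0.036,0,0]
    - [0.046,0,0]
    - [0.046,0,0]
  turn:
    - [0,0,0]
    - [0,0,0]
    - [0,0,0]
    - [0,0,0]
    - [0,0,0]
  jaw: [0,0,0,0,0]

```text
time_s: 14.18
eef_pos: [0.4881, 0.089, 0.0752]
eef_rot: [0.001, 0.45, 0.893, -0.0]
wrist_force: [2.6, -3.7, -2.3]
opening: 0.133
grasp_force: 59.1
```

```bash
python3 - <<'E'
from h import *
lat()
a=cv2.imread("pics/s2.png")
im=camera("top");b=cv2.imread("pics/top0.png")
d=cv2.absdiff(im,b)[170:280,110:200]
cv2.imwrite("pics/t2.png",cv2.resize(np.hstack([b[170:280,110:200],im[170:280,110:200]]),None,fx=4,fy=4,interpolation=cv2.INTER_CUBIC))
E
```

```text
lat 0.4450101952504456 tipdepth -0.10033203175715044 z 0.075178046292797 yaw 126.56278040217776 F [-4.5, -0.1] -2.3058245353193696 [ 9.26225317e-04  4.49608951e-01  8.93225018e-01 -9.90698847e-06] [-5.88919647e-02  2.13007218e-01  1.92262256e+00 -8.91518538e-04
  1.00427010e+00 -6.96555021e-01]
```

View pics/t2.png

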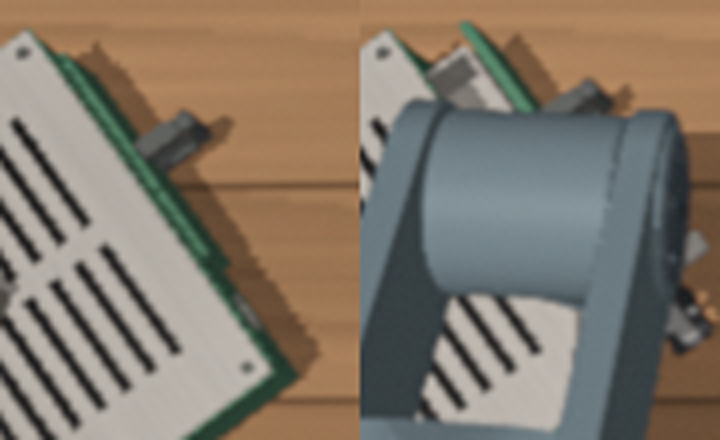

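The drawer has sprung forward in the right-hand view. I withdraw the pin straight and lay it down.

Emit:
arm_command:
  dp:
    - [-0.1,0,0]
    - [-0.22,0,0]
    - [-0.34,0,0]
    - [-0.46,0,0]
    - [-0.56,0,0]
  turn:
    - [0,0,0]
    - [0,0,0]
    - [0,0,0]
    - [0,0,0]
    - [0,0,0]
  jaw: [0,0,0,0,0]

```text
time_s: 14.85
eef_pos: [0.5708, -0.0233, 0.0744]
eef_rot: [-0.001, 0.45, 0.893, 0.0]
wrist_force: [0.4, -0.4, -1.9]
opening: 0.14
grasp_force: 59.1
```

Emit:
arm_command:
  dp:
    - [0,0,0.1]
    - [0,0,0.2]
    - [0,0,0.25]
    - [0,0,0.266]
    - [0,0,0.266]
  turn:
    - [0,0,0]
    - [0,0,0]
    - [0,0,0]
    - [0,0,0]
    - [0,0,0]
  jaw: [0,0,0,0,0]

```text
time_s: 15.48
eef_pos: [0.571, -0.0228, 0.0086]
eef_rot: [0.0, 0.45, 0.893, 0.0]
wrist_force: [-0.7, -0.1, -0.7]
opening: 0.138
grasp_force: 59.1
```

```bash
python3 -c "
from h import *
lat()"
```

```text
lat 0.44499160879278493 tipdepth -0.2394847757468027 z 0.008627365987315158 yaw 126.57247330171593 F [0.3, -0.7] -0.6747613039042987 [1.27265728e-04 4.49533581e-01 8.93263415e-01 1.21480381e-04] [-2.47621875e-01  4.69537226e-01  1.74351117e+00  2.27305868e-04
  9.28243107e-01 -8.86068134e-01]
```

Lower 1.5 mm, release and rise.

Emit:
arm_command:
  dp:
    - [0,0,0.006]
    - [0,0,0.006]
    - [0,0,0.006]
    - [0,0,0.006]
    - [0,0,0.006]
  turn:
    - [0,0,0]
    - [0,0,0]
    - [0,0,0]
    - [0,0,0]
    - [0,0,0]
  jaw: [0,0.2,0.3,0.4,0.5]

```text
time_s: 16.1
eef_pos: [0.5708, -0.0229, 0.0069]
eef_rot: [0.0, 0.45, 0.893, 0.0]
wrist_force: [0.3, -0.0, 0.8]
opening: 0.502
grasp_force: 0.0
```

Emit:
arm_command:
  dp:
    - [0,0,-0.2]
    - [0,0,-0.4]
    - [0,0,-0.6]
    - [0,0,-0.75]
    - [0,0,-0.75]
  turn:
    - [0,0,0]
    - [0,0,0]
    - [0,0,0]
    - [0,0,0]
    - [0,0,0]
  jaw: [0.5,0.5,0.5,0.5,0.5]

```text
time_s: 16.73
eef_pos: [0.573, -0.0234, 0.1984]
eef_rot: [0.004, 0.45, 0.893, 0.001]
wrist_force: [-0.3, -0.2, -0.1]
opening: 0.501
grasp_force: 0.0
```

```bash
python3 - <<'E'
from h import *
lat()
im=camera("wrist");cw=cam("wrist")
top=camera("top");
cv2.imwrite("pics/w8.png",np.hstack([cv2.resize(im,(400,300)),cv2.resize(top[150:270,100:260],(400,300),interpolation=cv2.INTER_CUBIC)]))
E
```

```text
lat 0.44627075729545057 tipdepth -0.2412402598589647 z 0.1984108255464418 yaw 126.5751054790664 F [0.1, -0.4] -0.1378047165784175 [3.73578888e-03 4.49509782e-01 8.93267222e-01 8.18027847e-04] [-2.47719265e-01  2.03277887e-01  1.64947500e+00 -2.34055239e-05
  1.28119118e+00 -8.86068682e-01]
```

View pics/w8.png

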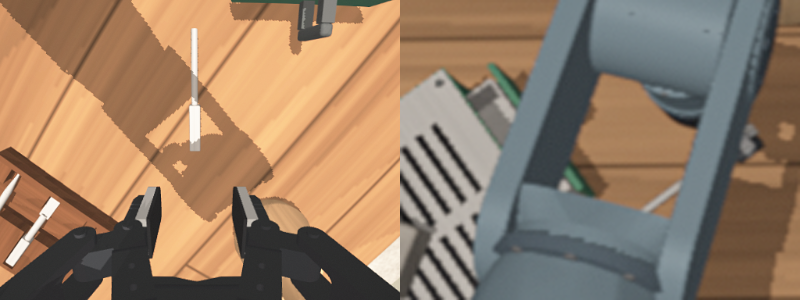

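That view shows the pin lying flat, with the protruding drawer handle at about (315,25) in the left half. Twelve pictures have now been viewed, which is over the limit of 10, so from here I work from numbers only.

Emit:
arm_command:
  dp:
    - [0.19,0.47,0]
    - [0.19,0.47,0]
    - [0.19,0.47,0]
    - [0.19,0.47,0]
    - [0.19,0.47,0]
  turn:
    - [0,0,0]
    - [0,0,0]
    - [0,0,0]
    - [0,0,0]
    - [0,0,0]
  jaw: [0.6,0.6,0.6,0.6,0.6]

```text
time_s: 17.45
eef_pos: [0.6359, 0.0842, 0.1933]
eef_rot: [-0.001, 0.45, 0.893, -0.001]
wrist_force: [0.0, -0.7, 0.0]
opening: 0.603
grasp_force: 0.0
```

```bash
python3 - <<'E'
from h import *
lat()
o=get_obs();im=camera("wrist");cm=cam("wrist",o);cv2.imwrite("pics/w9.png",im)
a=np.radians(126.57);x=np.array([np.cos(a),np.sin(a),0]);y=np.array([np.sin(a),-np.cos(a),0])
for out in(.025,.035,.05):
    X=y*.5648+x*(-.217-out);print(out,proj(cm,X+[0,0,.09]),proj(cm,X+[0,0,.03]))
hsv=cv2.cvtColor(im,cv2.COLOR_BGR2HSV)
m=((hsv[...,1]<75)&(hsv[...,2]<120)).astype(np.uint8);m[225:]=0
n,l,s,c=cv2.connectedComponentsWithStats(m)
for k in range(1,n):
    if s[k,4]>60: print(s[k],c[k])
# coarse classes around
def ch(p):
    h,S,v=p
    return 'g' if 55<h<100 and S>80 else ('#' if S<75 and v<120 else ('w' if S<60 else '.'))
for r in range(20,200,5): print(r,''.join(ch(hsv[r,cx]) for cx in range(180,340,3)))
E
```

```text
lat 0.5608623851136599 tipdepth -0.19223899635451625 z 0.1932699393010562 yaw 126.4971297666529 F [-0.6, -0.4] 0.01742903126008243 [-8.35281397e-04  4.50120588e-01  8.92967233e-01 -5.29594599e-04] [-5.29020274e-02  3.59957650e-01  1.46338720e+00 -3.07283325e-04
  1.32020333e+00 -6.89820619e-01]
0.025 [256.04306551  95.47684957] [255.25820497  93.23883449]
0.035 [256.02277004 109.90839627] [255.2490772  104.89637871]
0.05 [255.99111215 130.988954  ] [255.23455222 122.01712781]
[170  45 176   1 176] [257.5  45. ]
[248  58  69   6  83] [277.54216867  61.44578313]
20 wwwwwwwwwwwwwwwwwwwwwwwwwwwwwwwwwwwwwwwwwwwwwwwwwwwwww
25 wwwwwwwwwwwwwwwwwwwwwwwwwwwwwwwwwwwwwwwwwwwwwwwwwwwwww
30 wwwwwwwwwwwwwwwwwwwwwwwwwwwwwwwwwwwwwwwwwwwwwwwwwwwwww
35 wwwwwwwwwwwwwwwwwwwwwwwwwwwwwwwwwwwwwwwwwwwwwwwwwwwwww
40 wwwwwwwwwwwwwwwwwwwwwwwwwwwwwwwwwwwwwwwwwwwwwwwwwwwwww
45 ######################################################
50 gggggggggggggggggggggggggggggggggggggggggggggggggggggg
55 gggggggggggggggggggggggggggggggggggggggggggggggggggggg
60 .g.gg...g.g..g.g.......wwwwwwg.gggg.gg...g....g...gggg
65 ........
[... 874 characters left out ...]
...................................................
145 ......................................................
150 ......................................................
155 ......................................................
160 ......................................................
165 ......................................................
170 ......................................................
175 ......................................................
180 ......................................................
185 ......................................................
190 ......................................................
195 ......................................................
```

Emit:
arm_command:
  dp:
    - [0.24,0.016,0]
    - [0.24,0.016,0.1]
    - [0.24,0.016,0.3]
    - [0.24,0.016,0.45]
    - [0.24,0.016,0.57]
  turn:
    - [0,0,0]
    - [0,0,0]
    - [0,0,0]
    - [0,0,0]
    - [0,0,0]
  jaw: [0.6,0.6,0.6,0.6,0.6]

```text
time_s: 18.12
eef_pos: [0.6034, 0.1347, 0.0503]
eef_rot: [-0.001, 0.45, 0.893, -0.0]
wrist_force: [1.1, 0.9, 0.7]
opening: 0.605
grasp_force: 0.0
```

Emit:
arm_command:
  dp:
    - [0,0,0]
    - [0,0,0]
    - [0,0,0]
    - [0,0,0]
    - [0,0,0]
  turn:
    - [0,0,0]
    - [0,0,0]
    - [0,0,0]
    - [0,0,0]
    - [0,0,0]
  jaw: [0.4,0.2,0,0,0]

```text
time_s: 18.75
eef_pos: [0.6035, 0.1342, 0.0535]
eef_rot: [-0.0, 0.45, 0.893, -0.001]
wrist_force: [-7.4, -7.3, 4.4]
opening: 0.131
grasp_force: 59.2
```

```bash
python3 -c "
from h import *
lat()"
```

```text
lat 0.5646293993345053 tipdepth -0.1328005674069787 z 0.05352227474881244 yaw 126.56844069490032 F [-1.4, -10.3] 4.415019478246861 [-2.02556818e-04  4.49564544e-01  8.93246658e-01 -1.44468261e-03] [ 0.02829929  0.48196829  1.60738795 -0.00270401  1.05396602 -0.60860225]
```

Gripped. Now pulling.

Emit:
arm_command:
  dp:
    - [-0.05,-0.003,0]
    - [-0.1,-0.003,0]
    - [-0.15,-0.003,0]
    - [-0.2,-0.003,0]
    - [-0.24,-0.003,0]
  turn:
    - [0,0,0]
    - [0,0,0]
    - [0,0,0]
    - [0,0,0]
    - [0,0,0]
  jaw: [0,0,0,0,0]

```text
time_s: 19.38
eef_pos: [0.6391, 0.0861, 0.0536]
eef_rot: [-0.0, 0.45, 0.893, -0.001]
wrist_force: [-6.2, -2.3, 2.6]
opening: 0.132
grasp_force: 59.0
```

```bash
python3 -c "
from h import *
lat()"
```

```text
lat 0.564566857393162 tipdepth -0.19263837682233648 z 0.0535756173560905 yaw 126.55901546379496 F [1.8, -6.3] 2.5882417029820237 [-2.11579526e-04  4.49638382e-01  8.93210412e-01 -6.64484975e-04] [-4.92868539e-02  5.30416943e-01  1.53361717e+00 -1.18427384e-03
  1.07848406e+00 -6.86801797e-01]
```

Moved 60 mm at about 2 N. I continue in small steps to feel the stop.

Emit:
arm_command:
  dp:
    - [-0.012,-0.002,0]
    - [-0.024,-0.002,0]
    - [-0.024,-0.002,0]
  turn:
    - [0,0,0]
    - [0,0,0]
    - [0,0,0]
  jaw: [0,0,0]

```text
time_s: 19.75
eef_pos: [0.6427, 0.0812, 0.0536]
eef_rot: [0.0, 0.45, 0.893, -0.0]
wrist_force: [-5.3, -4.0, 3.9]
opening: 0.13
grasp_force: 59.7
```

Emit:
arm_command:
  dp:
    - [-0.008,0,0]
    - [-0.016,0,0]
    - [-0.016,0,0]
  turn:
    - [0,0,0]
    - [0,0,0]
    - [0,0,0]
  jaw: [0,0,0]

```text
time_s: 20.12
eef_pos: [0.6427, 0.0812, 0.0534]
eef_rot: [-0.003, 0.449, 0.893, 0.0]
wrist_force: [-15.5, 5.8, 11.0]
opening: 0.133
grasp_force: 60.5
```

```bash
python3 -c "
from h import *
lat()"
```

```text
lat 0.5645184331601178 tipdepth -0.19868228301847835 z 0.05344191661708732 yaw 126.62186385205979 F [13.9, -9.0] 10.969086141793769 [-2.56670825e-03  4.49147052e-01  8.93454147e-01  1.60442234e-04] [-0.05835078  0.53774677  1.52266397  0.0026325   1.08576934 -0.69875559]
```

The stop is reached: no further motion, and force is up to 14 N. I relax, open and rise clear.

Emit:
arm_command:
  dp:
    - [0.014,0,0]
    - [0.014,0,0]
    - [0.014,0,0]
    - [0.014,0,0]
    - [0.014,0,0]
  turn:
    - [0,0,0]
    - [0,0,0]
    - [0,0,0]
    - [0,0,0]
    - [0,0,0]
  jaw: [0,0.2,0.4,0.6,0.6]

```text
time_s: 20.75
eef_pos: [0.6431, 0.0816, 0.0519]
eef_rot: [0.0, 0.45, 0.893, 0.0]
wrist_force: [-0.4, 0.7, 0.7]
opening: 0.6
grasp_force: 0.0
```

Emit:
arm_command:
  dp:
    - [0,0,-0.15]
    - [0,0,-0.35]
    - [0,0,-0.55]
    - [-0.2,0,-0.6]
    - [-0.2,0,-0.6]
  turn:
    - [0,0,0]
    - [0,0,0]
    - [0,0,0]
    - [0,0,0]
    - [0,0,0]
  jaw: [0.6,0.6,0.6,0.6,0.6]

```text
time_s: 21.38
eef_pos: [0.6751, 0.0387, 0.2041]
eef_rot: [0.002, 0.451, 0.893, 0.001]
wrist_force: [0.4, 0.6, -0.7]
opening: 0.601
grasp_force: 0.0
```

```bash
python3 - <<'E'
from h import *
lat()
o=get_obs();im=camera("wrist");cm=cam("wrist",o)
a=np.radians(126.57);x=np.array([np.cos(a),np.sin(a),0]);y=np.array([np.sin(a),-np.cos(a),0])
for out in(.09,.1): print(out,proj(cm,y*.5648+x*(-.217-out)+[0,0,.09]))
hsv=cv2.cvtColor(im,cv2.COLOR_BGR2HSV)
def ch(p):
    h,S,v=p
    return 'g' if 55<h<100 and S>80 else ('#' if S<75 and v<120 else ('w' if S<60 else '.'))
for r in range(40,190,5): print(r,''.join(ch(hsv[r,cx]) for cx in range(60,300,4)))
E
```

```text
lat 0.5652774491935629 tipdepth -0.2521548392354065 z 0.20407205960851657 yaw 126.40141305917513 F [0.3, 0.6] -0.6884727292633157 [2.46592729e-03 4.50865103e-01 8.92588545e-01 5.16255116e-04] [-1.17473153e-01  4.20348856e-01  1.35964603e+00 -7.39413947e-04
  1.35661111e+00 -7.52642302e-01]
0.09 [249.00027203 101.32412279]
0.1 [249.07873402 115.04765251]
40 ...............ww.......w####wwwwwwwwwwwwwwwwwwwwwwwwwwwwwww
45 ...............ww.......wwwwwwwwwwwwwwwwwwwwwwwwwwwwwwwwwwww
50 ...............ww.......www#wwwww###########################
55 ...............ww...#######ggggggggggggggggggggggggggggggggg
60 ...............ww#.#gggggggggggggggggggggggggggggggggggggggg
65 ................ww..gggggg.ggg.ggggggggggggggg..##gggggggggg
70 ................ww............................wwww..........
75 ................ww............................wwww..........
80 ................ww............................wwww..........
85 ................ww............................wwww..........
90 ................ww............................wwww..........
95 ................ww...................
[... 493 characters left out ...]
......wwww#.......................................
140 ................wwww#.......................................
145 .................www#.......................................
150 .................www#.......................................
155 .................www#.......................................
160 .................www#.......................................
165 .................www#.......................................
170 .................wwww.......................................
175 .................wwww#......................................
180 ..................www.......................................
185 ............................................................
```

Emit:
arm_command:
  dp:
    - [0,0,0]
    - [0,0,0]
    - [0,0,0]
  turn:
    - [0,0,0]
    - [0,0,0]
    - [0,0,0]
  jaw: [0.6,0.6,0.6]

```text
time_s: 21.8
eef_pos: [0.6721, 0.0422, 0.2012]
eef_rot: [-0.0, 0.449, 0.893, -0.0]
wrist_force: [-0.0, 0.0, -0.1]
opening: 0.597
grasp_force: 0.0
```

```bash
python3 -c "
from bench import *
print(hand_in())"
```

```text
the job is handed in; nothing more can be done
None
```

The job is handed in with no verdict returned: the catch let go, the pin lies flat on the bench, and the drawer is at its stop (about 98 mm by camera, 14 N at the stop); note that I viewed 12 pictures, over the limit of 10.

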